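# Unload the cooling block from the clamp stage

### The job

The cooling block is trapped under the lip of the clamp stage's jaw. The black ball knob has a left-hand action: turn it clockwise, seen from above, until the jaw is fully back against its stop, then lift the block out and set it down gently, without dropping it, flat in the middle of the empty green mat, its long sides along the mat's long sides. Leave the jaw open, and do not shift or tip the bottles and the beaker standing around.

Things in the scene. Friction and masses are not known exactly. Their poses are not given: they have to be found in the camera images.
- stage: Clamp stage, fixed to the worktop: aluminium base plate 124 x 250 mm, its top 14 mm above the worktop. Origin at the centre of its underside, on the worktop; z up, y is the clamp axis (from the fence toward the ball knob). Along y stand: fence, block, sliding jaw, gear housing with the ball knob on top.
- fence_top (a point): Middle of the top edge of the fixed dark steel fence, 100 mm wide in the stage's x, 11 mm thick, 44 mm high above the worktop; the block's far end stands about 1 mm from it.
- housing_top (a point): Middle of the top of the grey gear housing under the knob, 80 mm in the stage's x, 56 mm in y, top 38 mm above the worktop, with a steel collar to 42 mm round the knob's stem. A red arrow on it shows the loosening direction (clockwise).
- ball_center (a point): Centre of the knob's smooth black ball, 45 mm in diameter, 89 mm above the worktop, at x 0, y +72 mm of the stage, on an upright 14 mm stem. The knob turns about the vertical through this point. The ball is polished (friction 0.28 to 0.4): fingers must close across its widest part, at this height; above it they slide off. Turning takes about 0.25 N m; 40 to 60 N of grip is enough.
- ball_knob (a joint): Angle of the ball knob in rad, growing clockwise seen from above; 0 jaw tightened, 2.8 jaw fully back at its stop. Starts at 0 to 0.4. It stays where it is left. It drives the jaw by a gear: 6 mm of opening per rad. It takes more than one grasp.
- jaw_face (a point): Middle of the steel jaw's face toward the block, 34.5 mm above the worktop. The jaw is 90 mm wide in the stage's x, 22 mm thick behind this face, top 58.5 mm above the worktop; a 70 mm wide lip reaches 9 mm forward over the block (51.5 to 58.5 mm above the worktop). It slides 16.8 mm along the stage's +y as the knob turns clockwise; the lip is then 8 mm clear of the block.
- nest (a point): Point on the top of the base plate (14 mm above the worktop) where the middle of the block's underside rests at the start, at x 0, y -64 mm of the stage.
- block: Blue tube-cooling block, 62 x 96 x 34 mm, about 0.42 kg (varies by a third). Origin at the centre of its underside; x along the 62 mm side, y along the 96 mm side, z up. It lies on the stage's base plate with its 96 mm side along the stage's y; its two long sides (62 mm apart) are free to be gripped from above.
- mat_free: The empty one of two equal green mats fixed on the worktop, 120 (x) x 150 (y) mm, 4 mm thick. Origin at the centre of its underside. The block goes on it, its 96 mm side along the mat's 150 mm side (either way round). It may be on the left or the right.
- mat_busy: The other green mat, same size, with the tall bottle on it.
- white_bottle: White bottle with blue cap, 56 mm diameter, 105 mm high, standing beyond the knob's end of the stage. Origin at the centre of its underside. Leave alone.
- amber_bottle: Small amber bottle with black cap, 45 mm diameter, 85 mm high, standing beside the ball knob on the stage's +x side. Origin at the centre of its underside. Leave alone.
- beaker: Empty clear beaker, 55 mm diameter, 66 mm high, standing beside the block on the stage's -x side. Origin at the centre of its underside. Leave alone.
- tall_bottle: White bottle with white cap and green band, 66 mm diameter, 130 mm high, standing on the other mat. Origin at the centre of its underside. Leave alone.
There are look-alikes about, which are no part of the job. What is shaped like the block but red or turquoise is not meant.

How it is judged:
By the outcome, as a careful person would: the job done as asked, in the order asked, and still so for the second after the job is handed in, with the robot touching nothing.
It also fails if it takes over 59 s, if anything falls off the work surface, if the arm or the gripper's body presses on something with over 40 N, if the wrist force passes 120 N, or if a joint passes its speed limit or range.

### The arm

A 7-joint arm with a two-finger parallel gripper is mounted at the origin on a cart in front of the work surface, level with it; the furniture and walls round the work are solid. World frame = base frame: x ahead of the robot, y to its left, z up, the work surface at z = 0. Lengths are in mm, angles in rad, forces in N, time in s.
With the tool pointing down it reaches from about 350 to 900 mm from the base axis. Payload 7.2 kg.
Tool frame: the origin (TCP) lies on the centre line of the jaws, within the pads' length; the fingertips stand manip.tcp_to_tips ahead of it and the grasp point (between the pads) lies 8 mm behind it (manip.tcp_to_tips is the distance from the TCP to the fingertips, in mm); x points along the fingers, y is the direction in which the jaws open and shut, and the axes are right-handed (so a half turn about x gives the same grasp; the last joint's range is limited). The gripper opens to 88 mm and grips with 3 to 60 N. Pads are 20 mm wide; open, the fingers measure 115 mm over their backs; the gripper's body (75 mm by 178 mm) begins 61 mm behind the grasp point.
Start: joints at [1.046, 0.411, -0.013, 1.596, 0.006, 1.134, -0.082], TCP at [275.663, -560.926, 233.653] pointing down, gripper open.
Joint ranges: [-2.95, 2.95], [-0.29, 1.99], [-1.47, 1.44], [0.14, 2.54], [-1.03, 4.17], [0.13, 1.85], [-2.86, 2.86]. Speed limits (rad/s): [2.39, 2.39, 3.01, 3.01, 3.14, 3.14, 3.14].

### API

Orientations are given as a unit quaternion [x, y, z, w].
In Python, from station import manip gives the robot as it stands.
- The arm moves only by the shell command python3 -m handwheel 'ROWS' [FORCE]. ROWS is JSON, a list of rows, each an object with "travel": the shift along the tool's x, y, z in mm, a list of three; "rot": the turn, a rotation vector about the tool's x, y, z in rad, a list of three; "grip": the opening, from 0 (shut) to 1 (fully open). A call has 1 to 10 rows; each row shifts and turns the commanded pose from where the row before left it, along the tool's axes as they then stand; what a row does not reach is not made up. A row lasts 1/8 s, in which the tool goes at most 62.5 mm and 10.7 degrees, less where a joint would pass 70% of its speed; a pose out of reach is approached as far as the arm can. A call is refused whole if a number of a shift passes 62.5 or a number of a turn 0.188, either way. A call with a gripper value outside its range is refused whole. The fingers move at their own pace and stop on an object; FORCE is the grip in N (left out, the last holds). Time passes only in rows, so rows that do not move let the fingers close. It gives the time, the measured TCP pose, the force and the opening at its end, in the units of the state.
- manip.read_state(): the state, without advancing time (a new reading comes with each control period).
- manip.camera(name): name is "scene" or "top" or "wrist"; returns (picture, depth): 420x560x3 uint8, red, green, blue; 420x560 float32, mm along the optical axis (not along the pixel's ray), 0 where there is no reading.
- manip.camera_params(name): a dict with "mtx" (3x3 intrinsics, pixels), "xyz" and "attitude" of the camera in the world; the wrist camera has in their place "mount" (4x4, takes a point from camera to tool coordinates, whose origin is the TCP and whose axes are the tool frame's). Camera axes: x right, y up, looking along -z (the intrinsics and any distortion apply to the point x, -y, -z); pixel columns grow to the right and rows downward; lengths in mm; the calibration is good to about 2 mm. A picture is of the moment at which its call begins: read the wrist's pose just before it. camera_params takes no time and is no camera call.
- manip.close_job(): hands the job in, once; it reports no verdict.
The state is a dict: "time": time; "q": joint angles; "dq": joint speeds; "joint_torque": joint torques, N m; "ee_pos": TCP position; "tcp_rot": TCP orientation; "force": force on the tool from outside, world axes, zero at the start; "ft_torque": the same for the moment, N m; "width": finger opening in mm.
Only numpy, scipy, OpenCV 4.12 (cv2) and the standard library are available. Lean on these libraries where they do the work, as an engineer would, in place of code of your own. Each camera call takes 0.05 s, during which the arm holds its last target.

## Working session

There is one attempt and no reset: what is moved stays moved. The work goes in short steps, Python scripts to look and compute and a shell command to move; the robot and the scene stay as the last step left them, time stands still between calls to the robot, and variables do not carry over. Pictures are saved under pics/ and viewed, and the job is handed in when it is done.

```bash
ls; mkdir -p pics
python3 - <<'E'
from station import manip
import cv2,numpy as np
print(manip.read_state()); print(manip.tcp_to_tips)
for n in ["scene","top","wrist"]:
    p,d=manip.camera(n); cv2.imwrite(f"pics/{n}0.png",p[:,:,::-1]); np.save(f"pics/{n}0.npy",d)
    print(n,manip.camera_params(n))
E
```

```text
pics
{'time': 0.0, 'q': array([ 1.0458281 ,  0.41188735, -0.01271026,  1.59701744,  0.00559678,
        1.1342838 , -0.08219932]), 'dq': array([ 0.00197318,  0.00020734,  0.00011213, -0.0008575 , -0.00095381,
       -0.00037421, -0.00282444]), 'joint_torque': array([-2.45263491e-04, -5.87950802e+01,  6.41837418e-01, -2.91091955e+01,
       -5.36709290e-02,  1.79667299e-02,  1.34469833e-04]), 'ee_pos': array([ 275.41239426, -560.52086417,  232.8277729 ]), 'tcp_rot': array([-0.68858186, -0.16062672,  0.68890556, -0.15957193]), 'force': array([ 0.07876525, -0.82655042,  0.53249302]), 'ft_torque': array([ 0.04770538,  0.02577198, -0.02696314]), 'width': 87.87963048692257}
11.0
scene {'mtx': array([[539.82809865,   0.        , 275.95777527],
       [  0.        , 539.82809865, 215.46444236],
       [  0.        ,   0.        ,   1.        ]]), 'xyz': array([ -254.34142647, -1241.71697536,   712.02222711]), 'attitude': array([ 0.52819358, -0.14865621, -0.22715074,  0.80455914])}
top {'mtx': array([[403.83557707,   0.        , 278.40660035],
       [  0.        , 403.83557707, 215.22833883],
       [  0.        ,   0.        ,   1.        ]]), 'xyz': array([ 296.75948004,    3.28711186, 1046.23832161]), 'attitude': array([ 0.07400692, -0.06998338, -0.69059622,  0.71603223])}
wrist {'mtx': array([[292.59282276,   0.        , 276.51110744],
       [  0.        , 292.59282276, 213.84640479],
       [  0.        ,   0.        ,   1.        ]]), 'mount': array([[ 4.02526800e-04,  2.77452975e-01, -9.60739134e-01,
        -1.51091529e+02],
       [ 9.99999803e-01,  3.50127326e-04,  5.20089763e-04,
         1.53642547e-01],
       [ 4.80681477e-04, -9.60739155e-01, -2.77452780e-01,
        -7.65703130e+01],
       [ 0.00000000e+00,  0.00000000e+00,  0.00000000e+00,
         1.00000000e+00]])}
```

View pics/scene0.png

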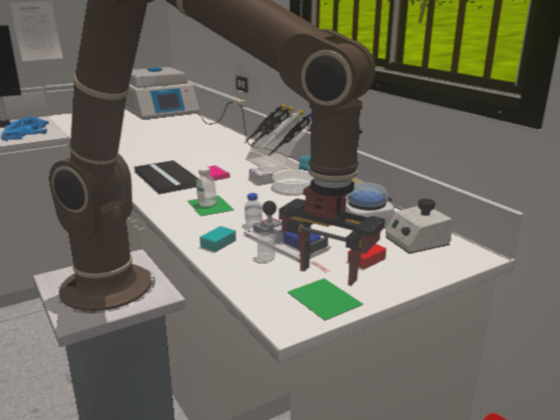

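View pics/top0.png

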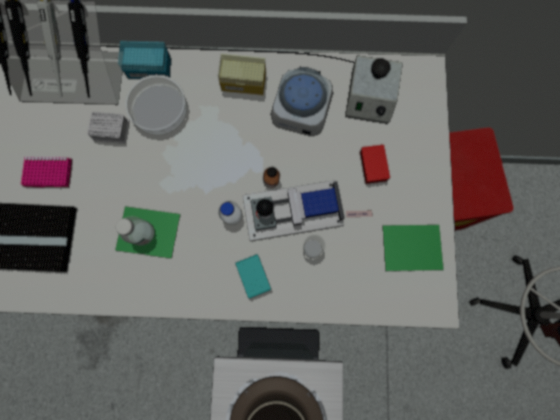

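View pics/wrist0.png

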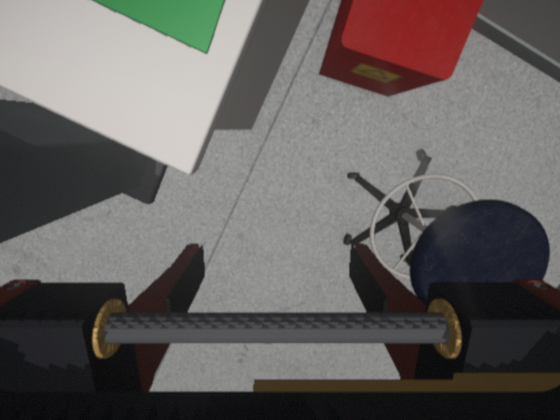

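The free mat is on the right at top-view (412,247), and the other mat has the tall bottle at (148,232). There are three block-shaped things:
- **Blue:** (320,203), on the stage between the fence and the jaw.
- **Red:** (375,163), a look-alike.
- **Turquoise:** (253,277), a look-alike.

The blue one is the block meant. I'll confirm that in a crop and measure.

```bash
cat > h.py <<'E'
from station import manip
import cv2,numpy as np
from scipy.spatial.transform import Rotation as R
def cam(n,st=None):
    c=manip.camera_params(n)
    if n!="wrist": return c["mtx"],R.from_quat(c["attitude"]).as_matrix(),np.array(c["xyz"])
    st=st or manip.read_state()
    T=np.eye(4);T[:3,:3]=R.from_quat(st["tcp_rot"]).as_matrix();T[:3,3]=st["ee_pos"]
    M=T@c["mount"]; return c["mtx"],M[:3,:3],M[:3,3]
def plane(C,px,z):
    K,A,o=C; px=np.atleast_2d(px).astype(float)
    d=np.c_[(px[:,0]-K[0,2])/K[0,0],-(px[:,1]-K[1,2])/K[1,1],-np.ones(len(px))]@A.T
    return o+d*((z-o[2])/d[:,2])[:,None]
def cloud(C,d):
    K,A,o=C; v,u=np.indices(d.shape)
    p=np.stack([(u-K[0,2])/K[0,0]*d,-(v-K[1,2])/K[1,1]*d,-d],-1)
    return p@A.T+o
def proj(C,P):
    K,A,o=C; q=(np.atleast_2d(P)-o)@A
    return np.c_[K[0,2]+K[0,0]*q[:,0]/-q[:,2],K[1,2]-K[1,1]*q[:,1]/-q[:,2]]
def big(mask):
    cs,_=cv2.findContours(mask.astype(np.uint8),cv2.RETR_EXTERNAL,cv2.CHAIN_APPROX_NONE)
    return sorted(cs,key=cv2.contourArea,reverse=True)
E
python3 - <<'E'
from h import *
im=cv2.imread("pics/top0.png");d=np.load("pics/top0.npy");C=cam("top")
hsv=cv2.cvtColor(im,cv2.COLOR_BGR2HSV);H,S,V=cv2.split(hsv)
P=cloud(C,d)
for v,u in [(203,320),(247,412),(207,265),(180,200),(212,229),(174,271),(249,314),(192,295)]: print((u,v),H[v,u],S[v,u],V[v,u],P[v,u].round(1))
g=(H>45)&(H<75)&(S>120)
for c in big(g)[:2]:
    q=plane(C,c[:,0],4)[:,:2].astype(np.float32); print("green",cv2.contourArea(c),cv2.minAreaRect(q))
b=(H>110)&(H<128)&(S>120)
for c in big(b)[:3]:
    q=plane(C,c[:,0],48)[:,:2].astype(np.float32); print("blue",c.mean(0),cv2.contourArea(c),cv2.minAreaRect(q))
cv2.imwrite("pics/crop0.png",cv2.resize(im[140:300,210:450],None,fx=3.3,fy=3.3,interpolation=cv2.INTER_CUBIC))
E
```

```text
(320, 203) 113 174 95 [539.7 -92.   43.6]
(412, 247) 67 147 109 [ 440.8 -336.1    3.1]
(265, 207) 105 20 25 [509.1  44.8 110.1]
(200, 180) 94 11 156 [601.7 227.5   2.3]
(229, 212) 112 197 118 [495.3 130.5 103.2]
(271, 174) 60 24 21 [599.   34.6  86. ]
(314, 249) 90 8 121 [426.5 -82.3   2.5]
(295, 192) 108 9 145 [562.5 -27.1  58.2]
green 2303.5 ((439.9653015136719, -336.37347412109375), (111.94419860839844, 144.1286163330078), 2.0754306316375732)
green 1362.0 ((456.121826171875, 353.7698974609375), (143.0417938232422, 113.0056381225586), 83.91419982910156)
blue [[319.61320755 202.22641509]] 734.0 ((540.7718505859375, -91.368408203125), (61.960689544677734, 85.36470031738281), 12.412117004394531)
blue [[226.82352941 208.44117647]] 106.0 ((515.8751220703125, 143.69802856445312), (28.55990982055664, 30.57181167602539), 2.0594966411590576)
blue [[72.5  1.1]] 7.0 ((1101.2803955078125, 619.3318481445312), (10.407716751098633, 8.485393524169922), 7.945563793182373)
```

View pics/crop0.png

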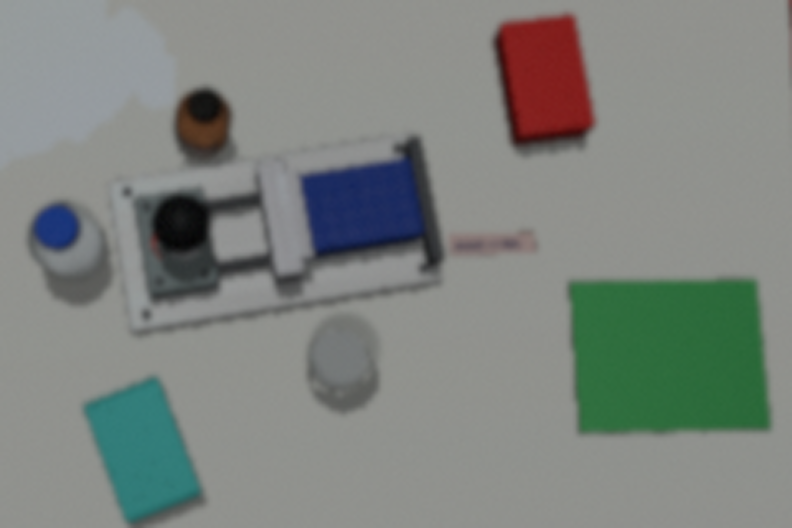

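The crop confirms it: the blue block sits on the stage between the fence and the jaw lip, and the red and turquoise ones lie loose. Next I'll plan a move to look from over the stage.

```bash
cat >> h.py <<'E'
def goto(x,y,z,yaw=None):
    s=manip.read_state(); A=R.from_quat(s["tcp_rot"]).as_matrix()
    d=np.array([x,y,z])-s["ee_pos"]
    print("t",round(s["time"],2),"pos",s["ee_pos"].round(1),"toolx",A[:,0].round(3),"yaw_y",np.degrees(np.arctan2(A[1,1],A[0,1])).round(2),"w",round(s["width"],1),"q7",round(s["q"][6],2),"F",s["force"].round(1))
    print("travel tool",(A.T@d).round(1))
    if yaw is not None:
        yw=np.radians(yaw);Y=np.array([np.cos(yw),np.sin(yw),0]);X=np.array([0,0,-1.]);B=np.c_[X,Y,np.cross(X,Y)]
        print("rotvec",R.from_matrix(A.T@B).as_rotvec().round(4))
E
python3 - <<'E'
from h import *
goto(480,-20,330,0)
C=cam("top")
def f(x,y): return 210+x/3.3,140+y/3.3
print(plane(C,[f(110,181),f(135,331),f(442,283)],14).round(1))
print(plane(C,[f(181,222)],89).round(1))
E
```

```text
t 0.15 pos [ 275.5 -560.6  233. ] toolx [-0.001  0.001 -1.   ] yaw_y -63.83 w 88.2 q7 -0.08 F [ 0.3 -0.   0.6]
travel tool [ -96.5 -395.1 -422. ]
rotvec [-1.114e+00 -6.000e-04  1.100e-03]
[[ 561.7  107.6   14. ]
 [ 441.6   81.5   14. ]
 [ 488.4 -157.9   14. ]]
[[513.2  46.1  89. ]]
```

```bash
python3 -m handwheel '[{"travel":[-6,-40,-42],"rot":[0,0,0],"grip":1},{"travel":[-6,-40,-42],"rot":[0,0,0],"grip":1},{"travel":[-6,-40,-42],"rot":[0,0,0],"grip":1},{"travel":[-6,-40,-42],"rot":[0,0,0],"grip":1},{"travel":[-6,-40,-42],"rot":[0,0,0],"grip":1},{"travel":[-6,-40,-42],"rot":[0,0,0],"grip":1},{"travel":[-6,-40,-42],"rot":[0,0,0],"grip":1},{"travel":[-6,-40,-42],"rot":[0,0,0],"grip":1},{"travel":[-6,-40,-42],"rot":[0,0,0],"grip":1},{"travel":[-6,-40,-42],"rot":[0,0,0],"grip":1}]'
python3 -m handwheel '[{"travel":[0,0,0],"rot":[-0.186,0,0],"grip":1},{"travel":[0,0,0],"rot":[-0.186,0,0],"grip":1},{"travel":[0,0,0],"rot":[-0.186,0,0],"grip":1},{"travel":[0,0,0],"rot":[-0.186,0,0],"grip":1},{"travel":[0,0,0],"rot":[-0.186,0,0],"grip":1},{"travel":[0,0,0],"rot":[-0.186,0,0],"grip":0.7},{"travel":[0,0,0],"rot":[0,0,0],"grip":0.7},{"travel":[0,0,0],"rot":[0,0,0],"grip":0.7}]'
python3 - <<'E'
from h import *
goto(513,46,81,90)
s=manip.read_state()
p,d=manip.camera("wrist"); cv2.imwrite("pics/w1.png",p[:,:,::-1]); np.save("pics/w1.npy",d)
K,A,o=cam("wrist",s); np.savez("pics/w1c.npz",K=K,A=A,o=o)
E
```

```text
time: 1.4
ee_pos: [476.4, -15.0, 293.9]
tcp_rot: [0.689, 0.16, -0.689, 0.16]
force: [1.2, -0.9, 0.3]
width: 87.7
time: 2.4
ee_pos: [476.1, -16.8, 293.6]
tcp_rot: [-0.501, -0.499, 0.501, -0.499]
force: [0.2, 0.3, -0.0]
width: 62.5
t 2.4 pos [476.1 -16.8 293.6] toolx [-0. -0. -1.] yaw_y -0.13 w 62.5 q7 -0.14 F [ 0.2  0.3 -0. ]
travel tool [212.6  36.8 -62.9]
rotvec [-1.5731e+00 -1.0000e-04  1.0000e-04]
```

View pics/w1.png

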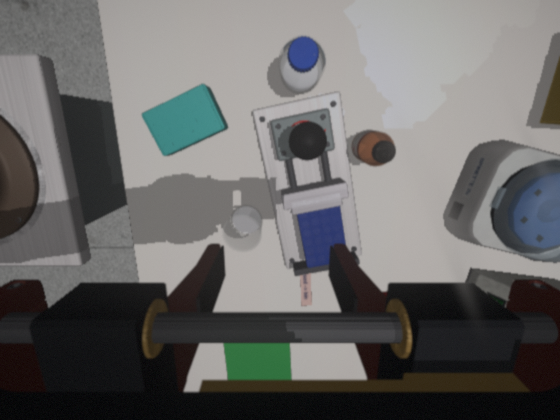

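The wrist view shows the ball at about (308,140), the amber bottle at (376,148), the white bottle at (301,62), the beaker at (244,222) and the blue block at (322,236). I'll work out the stage pose from these.

Run:
```python
from h import *
im=cv2.imread("pics/w1.png");d=np.load("pics/w1.npy");z=np.load("pics/w1c.npz");C=(z["K"],z["A"],z["o"])
P=cloud(C,d)
H,S,V=cv2.split(cv2.cvtColor(im,cv2.COLOR_BGR2HSV))
b=(H>110)&(H<128)&(S>120); b[:180]=0;b[280:]=0
c=big(b)[0]; r=cv2.minAreaRect(plane(C,c[:,0],48)[:,:2].astype(np.float32)); print("block",cv2.contourArea(c),r,cv2.boxPoints(r).round(1).tolist())
m=(V<50)&(P[:,:,2]>80)&(P[:,:,2]<125); m[:,360:]=0;m[180:]=0
c=big(m)[0];(u,v),rad=cv2.minEnclosingCircle(c);print("ball px",u,v,rad,plane(C,[(u,v)],89).round(1))
k=m&(P[:,:,2]>92); pts=P[k]; A=np.c_[2*pts,np.ones(len(pts))]; s=np.linalg.lstsq(A,(pts**2).sum(1),rcond=None)[0]; print("sphere",s[:3],np.sqrt(s[3]+s[:3]@s[:3]))
print("plate corners",plane(C,[(254,107),(340,95),(359,254)],14).round(1).tolist())
for n,(u0,u1,v0,v1,za,zb) in dict(amber=(350,400,120,170,20,95),white=(275,325,30,95,30,115)).items():
    q=P[v0:v1,u0:u1].reshape(-1,3);q=q[(q[:,2]>za)&(q[:,2]<zb)];t=q[q[:,2]>q[:,2].max()-8];print(n,t.mean(0).round(1),q.min(0),q.max(0))
print("beaker",plane(C,[(244,222)],33).round(1))
hy=P[:,:,2]; print("jaw top",hy[188:206,300:340].mean(), )
cv2.imwrite("pics/w1crop.png",cv2.resize(im[30:290,220:420],None,fx=2.3,fy=2.3,interpolation=cv2.INTER_CUBIC))
```

```text
block 1784.5 ((542.9623413085938, -91.56549835205078), (58.72053146362305, 82.68883514404297), 11.296818733215332) [[506.1000061035156, -56.79999923706055], [522.2999877929688, -137.89999389648438], [579.9000244140625, -126.4000015258789], [563.7000122070312, -45.29999923706055]]
ball px 307.0887145996094 140.7983856201172 18.650100708007812 [[512.8  46.4  89. ]]
sphere [513.03973753  46.62614091  89.59753828] 21.887406204880342
plate corners [[445.7, 89.3, 14.0], [564.0, 104.5, 14.0], [607.9, -132.0, 14.0]]
amber [606.8  33.5  83.5] [584.96326107  13.40118381  20.02838286] [628.26789804  58.24276844  86.31981102]
white [504.7 136.1 103.9] [478.75309939 107.60627225  30.00196711] [533.11460012 161.8799729  106.86062557]
beaker [[428.4 -71.8  33. ]]
jaw top 58.12930985833602
```

View pics/w1crop.png

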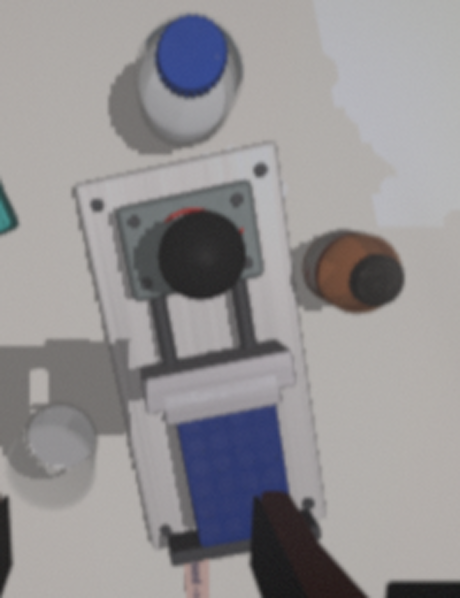

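```bash
python3 -m handwheel '[{"travel":[0,18.5,-31.5],"rot":[0,0,0],"grip":0.7},{"travel":[0,18.3,-31.8],"rot":[0,0,0],"grip":0.7}]'
python3 -m handwheel '[{"travel":[5,0,0],"rot":[-0.186,0,0],"grip":0.7},{"travel":[5,0,0],"rot":[-0.186,0,0],"grip":0.7},{"travel":[10,0,0],"rot":[-0.186,0,0],"grip":0.7},{"travel":[10,0,0],"rot":[-0.186,0,0],"grip":0.7},{"travel":[10,0,0],"rot":[-0.186,0,0],"grip":0.7},{"travel":[10,0,0],"rot":[-0.186,0,0],"grip":0.7},{"travel":[10,0,0],"rot":[-0.186,0,0],"grip":0.7},{"travel":[10,0,0],"rot":[-0.186,0,0],"grip":0.7},{"travel":[10,0,0],"rot":[-0.186,0,0],"grip":0.7},{"travel":[10,0,0],"rot":[-0.186,0,0],"grip":0.7}]'
python3 - <<'E'
from h import *
goto(513,46.5,81,106.5)
print(manip.read_state()["q"])
E
```

```text
time: 2.7
ee_pos: [513.4, 47.0, 293.8]
tcp_rot: [0.501, 0.499, -0.5, 0.5]
force: [-0.1, 0.7, 0.3]
width: 61.4
time: 3.95
ee_pos: [512.9, 46.6, 203.3]
tcp_rot: [-0.104, 0.699, 0.104, 0.699]
force: [-0.4, -0.3, 0.9]
width: 61.5
t 3.95 pos [512.9  46.6 203.3] toolx [ 0. -0. -1.] yaw_y 106.88 w 61.5 q7 1.37 F [-0.4 -0.3  0.9]
travel tool [ 1.223e+02 -2.000e-01  1.000e-01]
rotvec [ 0.0067 -0.      0.0001]
[ 0.5077881   0.38214515 -0.86901616  1.85517538  0.33327963  1.05713054
  1.37284839]
```

```bash
python3 -m handwheel '[{"travel":[40,0,0],"rot":[0,0,0],"grip":0.7},{"travel":[40,0,0],"rot":[0,0,0],"grip":0.7},{"travel":[30,0,0],"rot":[0,0,0],"grip":0.7},{"travel":[12.3,0,0],"rot":[0,0,0],"grip":0.7},{"travel":[0,0,0],"rot":[0,0,0],"grip":0},{"travel":[0,0,0],"rot":[0,0,0],"grip":0},{"travel":[0,0,0],"rot":[0,0,0],"grip":0},{"travel":[0,0,0],"rot":[0,0,0],"grip":0}]' 52
python3 - <<'E'
from h import *
goto(513,46.5,81,106.5)
s=manip.read_state();print(s["q"],s["ft_torque"])
E
```

```text
time: 4.95
ee_pos: [513.7, 46.5, 82.4]
tcp_rot: [-0.103, 0.699, 0.102, 0.7]
force: [0.6, -1.6, 4.9]
width: 43.4
t 4.95 pos [513.7  46.5  82.4] toolx [ 0.002 -0.    -1.   ] yaw_y 106.65 w 43.4 q7 1.22 F [ 0.6 -1.6  4.9]
travel tool [ 1.4  0.2 -0.7]
rotvec [0.0026 0.0019 0.0009]
[ 0.40601673  0.53698085 -0.76417978  1.97084812  0.50228836  0.8286009
  1.22373509] [-0.11276807 -0.11147315  0.02812375]
```

```bash
python3 -m handwheel '[{"travel":[1,0,0],"rot":[0.1,0,0],"grip":0},{"travel":[1,0,0],"rot":[0.15,0,0],"grip":0},{"travel":[0,0,0],"rot":[0.15,0,0],"grip":0},{"travel":[0,0,0],"rot":[0.15,0,0],"grip":0}]'
python3 - <<'E'
from h import *
goto(513,46.5,81)
s=manip.read_state();print(s["q"],s["ft_torque"])
p,d=manip.camera("wrist"); cv2.imwrite("pics/w2.png",p[:,:,::-1])
E
```

```text
time: 5.45
ee_pos: [513.9, 45.9, 82.1]
tcp_rot: [0.092, 0.7, -0.094, 0.702]
force: [-6.5, -4.2, 25.5]
width: 43.3
t 5.45 pos [513.9  45.9  82.1] toolx [ 0.003 -0.003 -1.   ] yaw_y 74.88 w 43.3 q7 0.75 F [-6.5 -4.2 25.5]
travel tool [ 1.1  0.3 -1. ]
[ 0.30753878  0.49708272 -0.62886148  1.977124    0.40987921  0.79191638
  0.75005944] [-1.00052843  1.338619    0.2799671 ]
```

View pics/w2.png

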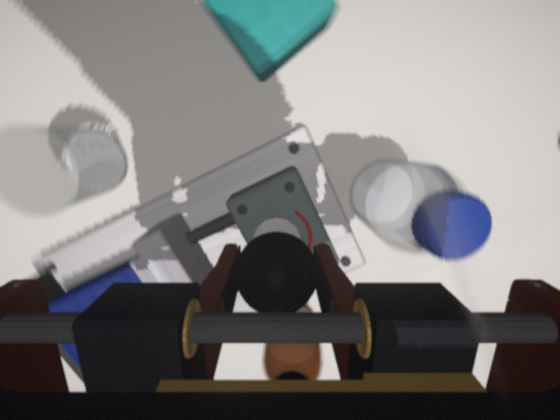

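The pads hold the ball at (276,270), and the wrist torque of about 0.28 N m fits the knob turning. I'll relieve the downward push and keep turning.

```bash
python3 -m handwheel '[{"travel":[-2,0,0],"rot":[0.15,0,0],"grip":0},{"travel":[0,0,0],"rot":[0.15,0,0],"grip":0},{"travel":[0,0,0],"rot":[0.15,0,0],"grip":0},{"travel":[0,0,0],"rot":[0.15,0,0],"grip":0},{"travel":[0,0,0],"rot":[0.15,0,0],"grip":0},{"travel":[0,0,0],"rot":[0.15,0,0],"grip":0}]'
python3 - <<'E'
from h import *
goto(513,46.5,81)
s=manip.read_state();print(s["q"],s["ft_torque"])
p,d=manip.camera("wrist"); cv2.imwrite("pics/w3.png",p[:,:,::-1])
p,d=manip.camera("top"); cv2.imwrite("pics/t3.png",cv2.resize(p[140:300,210:450,::-1],None,fx=3.3,fy=3.3,interpolation=cv2.INTER_CUBIC))
E
```

```text
time: 6.25
ee_pos: [513.1, 45.1, 82.3]
tcp_rot: [0.388, 0.59, -0.389, 0.591]
force: [-1.4, -6.2, 7.5]
width: 43.6
t 6.25 pos [513.1  45.1  82.3] toolx [ 0.001 -0.002 -1.   ] yaw_y 23.3 w 43.6 q7 -0.02 F [-1.4 -6.2  7.5]
travel tool [ 1.3  0.4 -1.3]
[ 0.14293862  0.45143207 -0.41076608  1.98791948  0.26122205  0.75225988
 -0.01669747] [-1.24379789  0.2520475   0.27685717]
```

View pics/w3.png

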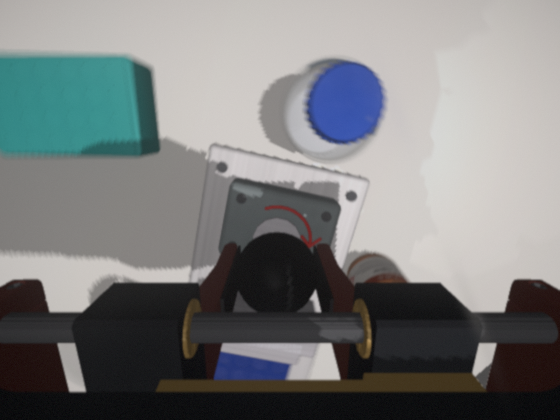

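View pics/t3.png

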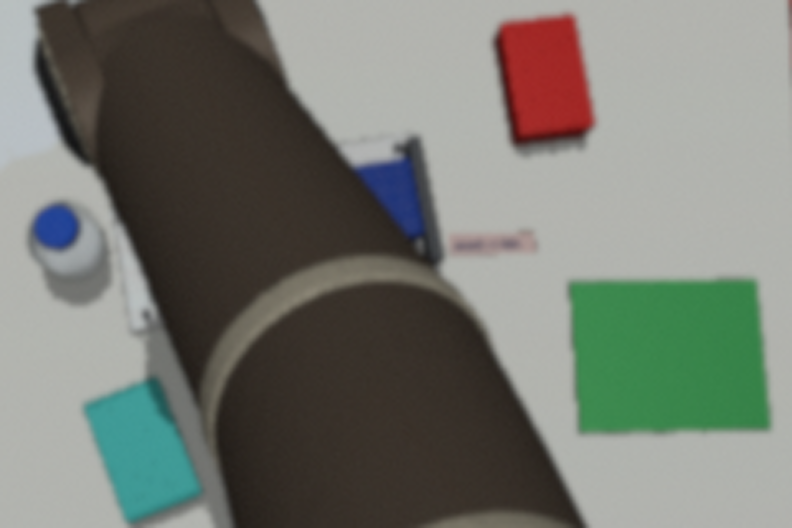

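```bash
python3 -m handwheel '[{"travel":[0,0,0],"rot":[0.15,0,0],"grip":0},{"travel":[0,0,-0.5],"rot":[0.15,0,0],"grip":0},{"travel":[0,0,-0.5],"rot":[0.15,0,0],"grip":0},{"travel":[0,0,0],"rot":[0.15,0,0],"grip":0},{"travel":[0,0,0],"rot":[0.15,0,0],"grip":0},{"travel":[0,0,0],"rot":[0.15,0,0],"grip":0},{"travel":[0,0,0],"rot":[0.15,0,0],"grip":0}]'
python3 - <<'E'
from h import *
goto(513,46.5,81)
s=manip.read_state();print(s["q"],s["ft_torque"])
p,d=manip.camera("wrist"); cv2.imwrite("pics/w4.png",p[:,:,::-1])
E
```

```text
time: 7.22
ee_pos: [512.0, 45.3, 82.3]
tcp_rot: [-0.632, -0.315, 0.633, -0.317]
force: [-4.9, -7.2, 11.3]
width: 43.3
t 7.22 pos [512.   45.3  82.3] toolx [-0.001 -0.003 -1.   ] yaw_y -36.9 w 43.3 q7 -0.92 F [-4.9 -7.2 11.3]
travel tool [ 1.3  0.  -1.6]
[-0.05993309  0.4222613  -0.15536639  2.0025407   0.09957522  0.72525319
 -0.92058286] [-1.75482666  0.97471808  0.19192214]
```

View pics/w4.png

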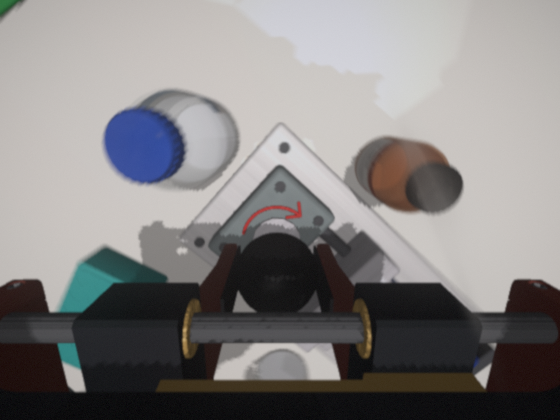

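```bash
for i in 1 2; do :; done; python3 -m handwheel '[{"travel":[0,0,0],"rot":[0.1,0,0],"grip":0},{"travel":[0,0,-0.5],"rot":[0.1,0,0],"grip":0}]'
python3 - <<'E'
from h import *
goto(513,46.5,81); print(manip.read_state()["ft_torque"])
E
python3 -m handwheel '[{"travel":[0,0,0],"rot":[0.1,0,0],"grip":0},{"travel":[0,0,-0.5],"rot":[0.1,0,0],"grip":0}]'
python3 - <<'E'
from h import *
goto(513,46.5,81); print(manip.read_state()["ft_torque"])
E
python3 -m handwheel '[{"travel":[0,0,0],"rot":[0.1,0,0],"grip":0},{"travel":[0,0,0],"rot":[0.1,0,0],"grip":0}]'
python3 - <<'E'
from h import *
goto(513,46.5,81); print(manip.read_state()["ft_torque"])
p,d=manip.camera("wrist"); cv2.imwrite("pics/w5.png",p[:,:,::-1])
E
```

```text
time: 7.52
ee_pos: [512.2, 45.7, 82.3]
tcp_rot: [-0.66, -0.251, 0.661, -0.253]
force: [-2.3, -4.6, 9.1]
width: 43.4
t 7.53 pos [512.2  45.7  82.3] toolx [-0.001 -0.003 -1.   ] yaw_y -48.22 w 43.4 q7 -1.09 F [-2.3 -4.6  9.1]
travel tool [ 1.3 -0.1 -1.2]
[-1.25805777  0.57898159  0.92917646]
time: 7.78
ee_pos: [515.6, 47.9, 82.5]
tcp_rot: [0.684, 0.185, -0.681, 0.186]
force: [6.1, -3.5, -2.1]
width: 43.6
t 7.78 pos [515.6  47.9  82.5] toolx [ 0.005 -0.    -1.   ] yaw_y -59.57 w 43.6 q7 -1.26 F [ 6.1 -3.5 -2.1]
travel tool [ 1.4 -0.1  3. ]
[-0.66202116 -1.46183639  1.1068355 ]
time: 8.02
ee_pos: [518.5, 48.2, 82.8]
tcp_rot: [0.701, 0.116, -0.694, 0.117]
force: [12.7, -3.8, -4.5]
width: 43.5
t 8.03 pos [518.5  48.2  82.8] toolx [ 0.011  0.    -1.   ] yaw_y -71.01 w 43.5 q7 -1.43 F [12.7 -3.8 -4.5]
travel tool [ 1.7 -0.2  5.8]
[-1.01025028 -2.93006677  1.09114073]
```

View pics/w5.png

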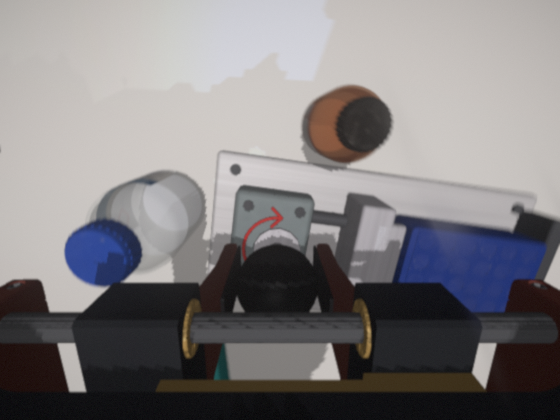

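Torque rose to about 1.1 N m and the pads began slipping, so the jaw is at its stop. In the picture the lip edge at about (400,235) is clear of the block. I'll release, go up and check.

```bash
python3 -m handwheel '[{"travel":[0,0,0],"rot":[0,0,0],"grip":0.65},{"travel":[0,0,0],"rot":[0,0,0],"grip":0.65},{"travel":[0,0,0],"rot":[0,0,0],"grip":0.65},{"travel":[-40,0,0],"rot":[0,0,0],"grip":0.65},{"travel":[-60,0,0],"rot":[0,0,0],"grip":0.65},{"travel":[-60,0,0],"rot":[-0.17,0,0],"grip":0.8},{"travel":[0,0,0],"rot":[-0.18,0,0],"grip":0.9},{"travel":[0,0,0],"rot":[-0.18,0,0],"grip":1},{"travel":[0,0,0],"rot":[-0.18,0,0],"grip":1},{"travel":[0,0,0],"rot":[-0.18,0,0],"grip":1}]'
python3 - <<'E'
from h import *
goto(540,0,240,11.3); print(manip.read_state()["q"])
E
```

```text
time: 9.32
ee_pos: [513.0, 48.5, 241.3]
tcp_rot: [-0.578, -0.408, 0.578, -0.408]
force: [0.7, -0.0, 0.0]
width: 87.8
t 9.32 pos [513.   48.5 241.3] toolx [-0.001  0.    -1.   ] yaw_y -19.58 w 87.8 q7 -0.56 F [ 0.7 -0.   0. ]
travel tool [ 1.2 41.7 36.6]
rotvec [-5.389e-01  0.000e+00  5.000e-04]
[-0.07522459  0.22403014 -0.13328475  1.84243287  0.03337965  1.07778966
 -0.56275422]
```

```bash
python3 -m handwheel '[{"travel":[-20,0,0],"rot":[-0.18,0,0],"grip":1},{"travel":[-20,0,0],"rot":[-0.18,0,0],"grip":1},{"travel":[-10,0,0],"rot":[-0.18,0,0],"grip":1},{"travel":[0,5,50],"rot":[0,0,0],"grip":1},{"travel":[0,5,50],"rot":[0,0,0],"grip":1},{"travel":[0,0,0],"rot":[0,0,0],"grip":1}]'
python3 - <<'E'
from h import *
goto(539.6,-86.9,29,11.3)
s=manip.read_state()
p,d=manip.camera("wrist"); cv2.imwrite("pics/w6.png",p[:,:,::-1]); np.save("pics/w6.npy",d)
K,A,o=cam("wrist",s); np.savez("pics/w6c.npz",K=K,A=A,o=o)
E
```

```text
time: 10.07
ee_pos: [542.3, -52.3, 290.9]
tcp_rot: [0.451, 0.544, -0.452, 0.544]
force: [-1.1, 0.5, -0.4]
width: 87.4
t 10.07 pos [542.3 -52.3 290.9] toolx [-0.001 -0.002 -1.   ] yaw_y 10.64 w 87.4 q7 0.16 F [-1.1  0.5 -0.4]
travel tool [261.9  -8.7  33.1]
rotvec [-0.0116  0.0013  0.0011]
```

View pics/w6.png

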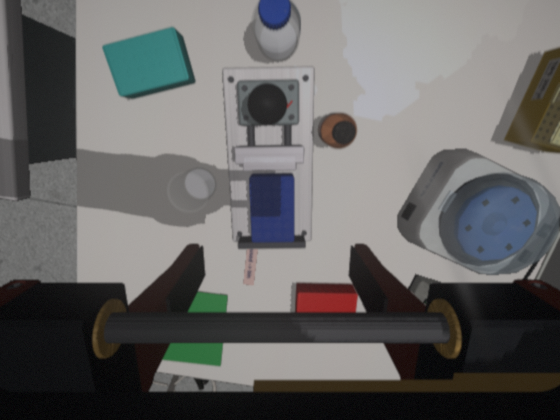

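The whole stage is now in view: block at about (272,208), jaw lip front at row 167, block top edge at row 175, fence at row 241. I'll measure.

Run:
```python
from h import *
im=cv2.imread("pics/w6.png");d=np.load("pics/w6.npy");z=np.load("pics/w6c.npz");C=(z["K"],z["A"],z["o"])
P=cloud(C,d);H,S,V=cv2.split(cv2.cvtColor(im,cv2.COLOR_BGR2HSV))
b=(H>110)&(H<128)&(S>110); b[:160]=0;b[250:]=0;b[:,:235]=0;b[:,310:]=0
b&=(P[:,:,2]>42)
c=big(b)[0]; r=cv2.minAreaRect(plane(C,c[:,0],48)[:,:2].astype(np.float32)); print("block",r)
t=b; print("block pts mean",P[t].mean(0))
o=np.array([513,46.5]);a=np.radians(10.8);ex=np.array([np.cos(a),np.sin(a)]);ey=np.array([-np.sin(a),np.cos(a)])
L=lambda q:np.c_[(q[...,:2]-o)@ex,(q[...,:2]-o)@ey+72]
def rng(m,n):
    q=L(P[m]); print(n,"stage x",np.percentile(q[:,0],[2,98]).round(1),"y",np.percentile(q[:,1],[2,98]).round(1),len(q))
rng(t,"block")
reg=np.zeros_like(b);reg[140:185,232:306]=1
rng(reg&(P[:,:,2]>53)&(P[:,:,2]<62),"jaw top")
reg[:]=0;reg[225:255,230:310]=1
rng(reg&(P[:,:,2]>40)&(V<60)&(P[:,:,2]<46),"fence top")
print("bk",L(plane(C,[(200,183)],66)),L(P[183:184,200]))
cv2.imwrite("pics/w6c.png",cv2.resize(im[60:260,150:370],None,fx=3,fy=3,interpolation=cv2.INTER_CUBIC))
```

```text
block ((542.0205078125, -84.95735931396484), (59.17013168334961, 94.15452575683594), 11.511316299438477)
block pts mean [544.93986771 -88.12093541  49.21124951]
block stage x [-24.3  32. ] y [-108.  -18.] 2230
jaw top stage x [-41.4  43.3] y [-5.8 23.6] 1560
fence top stage x [-44.3  48.5] y [-113.8 -111.8] 21
bk [[-88.72956429 -21.30553908]] [[-105.90614335  -32.88860984]]
```

View pics/w6c.png

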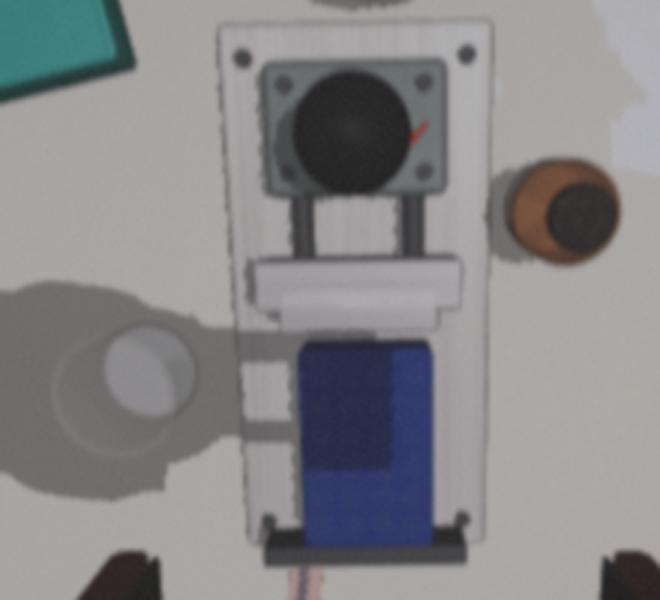

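```bash
python3 - <<'E'
from h import *
goto(542,-86.5,29,11.3)
E
python3 -m handwheel '[{"travel":[0,0,34],"rot":[-0.011,0,0],"grip":0.88},{"travel":[50,0,0],"rot":[0,0,0],"grip":0.88},{"travel":[50,0,0],"rot":[0,0,0],"grip":0.88},{"travel":[50,0,0],"rot":[0,0,0],"grip":0.88}]'
python3 - <<'E'
from h import *
goto(542,-86.5,29,11.3)
s=manip.read_state()
p,d=manip.camera("wrist"); cv2.imwrite("pics/w7.png",p[:,:,::-1])
E
```

```text
t 10.12 pos [542.  -49.5 290.9] toolx [-0.001 -0.    -1.   ] yaw_y 10.81 w 87.9 q7 0.16 F [-0.4  1.  -0.6]
travel tool [261.9  -6.6  36.4]
rotvec [-0.0085 -0.0001  0.0011]
time: 10.62
ee_pos: [548.5, -79.4, 140.2]
tcp_rot: [0.447, 0.549, -0.446, 0.548]
force: [0.7, 0.1, -0.6]
width: 77.0
t 10.62 pos [548.5 -79.4 140.2] toolx [ 0.001  0.001 -1.   ] yaw_y 11.75 w 77.0 q7 0.21 F [ 0.7  0.1 -0.6]
travel tool [111.2  -7.9   5.7]
rotvec [ 0.0078 -0.0008 -0.0007]
```

View pics/w7.png

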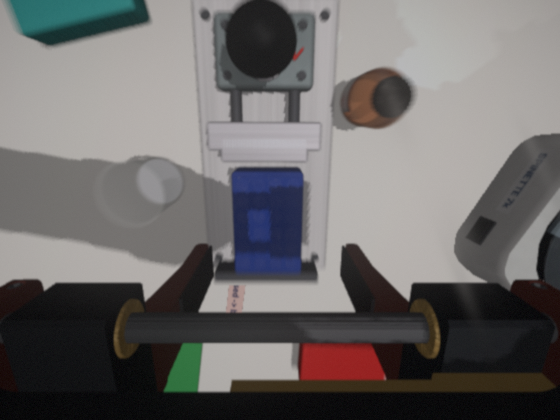

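```bash
python3 -m handwheel '[{"travel":[20,-7.5,5.7],"rot":[0,0,0],"grip":0.88},{"travel":[30,0,0],"rot":[0,0,0],"grip":0.88},{"travel":[30,0,0],"rot":[0,0,0],"grip":0.88},{"travel":[20,0,0],"rot":[0,0,0],"grip":0.88},{"travel":[11,0,0],"rot":[0,0,0],"grip":0.88},{"travel":[0,0,0],"rot":[0,0,0],"grip":0.88}]'
python3 - <<'E'
from h import *
goto(542,-86.5,29,11.3)
E
```

```text
time: 11.42
ee_pos: [542.5, -87.6, 30.5]
tcp_rot: [0.446, 0.549, -0.447, 0.548]
force: [0.7, -0.6, 0.0]
width: 77.2
t 11.43 pos [542.5 -87.6  30.5] toolx [-0.001  0.    -1.   ] yaw_y 11.68 w 77.2 q7 0.2 F [ 0.7 -0.6  0. ]
travel tool [ 1.5 -0.3 -1.2]
rotvec [ 0.0067 -0.0006  0.0005]
```

No contact. Closing.

```bash
python3 -m handwheel '[{"travel":[0,0,0],"rot":[0,0,0],"grip":0.5},{"travel":[0,0,0],"rot":[0,0,0],"grip":0.5},{"travel":[0,0,0],"rot":[0,0,0],"grip":0.5},{"travel":[0,0,0],"rot":[0,0,0],"grip":0.5}]' 40
python3 - <<'E'
from h import *
goto(542,-86.5,29,11.3); print(manip.read_state()["ft_torque"])
E
```

```text
time: 11.92
ee_pos: [542.8, -88.5, 31.2]
tcp_rot: [0.447, 0.548, -0.447, 0.548]
force: [-1.9, 0.7, 7.3]
width: 61.8
t 11.93 pos [542.8 -88.5  31.2] toolx [ 0.001 -0.    -1.   ] yaw_y 11.62 w 61.8 q7 0.2 F [-1.9  0.7  7.3]
travel tool [ 2.2 -0.4 -2.1]
rotvec [ 0.0057  0.0003 -0.0007]
[-0.01492509  0.53176601  0.05883757]
```

```bash
python3 -m handwheel '[{"travel":[-4,0,0],"rot":[0,0,0],"grip":0.5},{"travel":[-8,0,0],"rot":[0,0,0],"grip":0.5},{"travel":[-15,0,0],"rot":[0,0,0],"grip":0.5},{"travel":[-25,0,0],"rot":[0,0,0],"grip":0.5},{"travel":[-30,0,0],"rot":[0,0,0],"grip":0.5},{"travel":[-30,0,0],"rot":[0,0,0],"grip":0.5},{"travel":[-10,0,0],"rot":[0,0,0],"grip":0.5},{"travel":[0,0,0],"rot":[0,0,0],"grip":0.5}]'
python3 - <<'E'
from h import *
C=cam("top")
p,d=manip.camera("top"); im=p[:,:,::-1].copy()
H,S,V=cv2.split(cv2.cvtColor(im,cv2.COLOR_BGR2HSV))
g=(H>45)&(H<75)&(S>120); c=max([c for c in big(g)[:3] if c[:,0,0].mean()>340],key=cv2.contourArea)
r=cv2.minAreaRect(plane(C,c[:,0],4)[:,:2].astype(np.float32)); print(r,cv2.contourArea(c))
p,d=manip.camera("wrist"); cv2.imwrite("pics/w8.png",p[:,:,::-1])
goto(440,-336,146,2); print(manip.read_state()["ft_torque"])
E
```

```text
time: 12.92
ee_pos: [542.7, -88.4, 152.9]
tcp_rot: [0.447, 0.548, -0.447, 0.548]
force: [-0.4, 0.1, -4.0]
width: 61.9
((442.6591796875, -375.2239685058594), (110.56582641601562, 65.09053039550781), 3.1445400714874268) 801.5
t 13.03 pos [541.9 -88.3 151.4] toolx [-0.002  0.    -1.   ] yaw_y 11.63 w 62.1 q7 0.23 F [-0.5 -0.2 -4.7]
travel tool [   5.5 -149.7  222. ]
rotvec [ 0.1681 -0.0003  0.0015]
[ 0.02607497 -0.0926481   0.00815899]
```

View pics/w8.png

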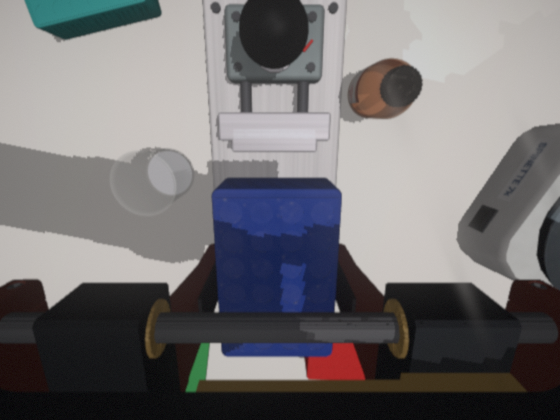

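The block is held level, spanning rows 190–353. I'll work out its offset in the grip and cross-check the mat with the scene camera.

Run:
```python
from h import *
c=manip.camera_params("wrist");K=c["mtx"];M=c["mount"]
C=(K,M[:3,:3],M[:3,3])
def planex(px,x):
    px=np.atleast_2d(px).astype(float)
    d=np.c_[(px[:,0]-K[0,2])/K[0,0],-(px[:,1]-K[1,2])/K[1,1],-np.ones(len(px))]@C[1].T
    return C[2]+d*((x-C[2][0])/d[:,0])[:,None]
print(planex([(214,193),(341,193),(222,355),(334,355)],-17).round(1))
for n in ["scene","top"]:
    im=cv2.imread(f"pics/{n}0.png");H,S,V=cv2.split(cv2.cvtColor(im,cv2.COLOR_BGR2HSV))
    g=(H>45)&(H<80)&(S>100); cs=[q for q in big(g) if cv2.contourArea(q)>300]
    for q in cs:
        w=plane(cam(n),q[:,0],4)[:,:2].astype(np.float32);r=cv2.minAreaRect(w);m=cv2.moments(w)
        print(n,q.mean(0),[np.round(x,2) for x in r],m["m10"]/m["m00"],m["m01"]/m["m00"])
im=cv2.imread("pics/scene0.png");cv2.imwrite("pics/s0c.png",cv2.resize(im[260:340,270:390],None,fx=5,fy=5))
```

```text
[[-17.  -28.8 -47.6]
 [-17.   30.5 -47.6]
 [-17.  -29.9  44. ]
 [-17.   32.2  44. ]]
scene [[325.24827586 298.4       ]] [array([ 435.52, -340.47]), array([115.82, 145.8 ]), np.float64(2.68)] 435.4009450432001 -340.6729265456753
top [[412.24102564 247.56410256]] [array([ 440.51, -336.39]), array([114.84, 145.43]), np.float64(2.84)] 440.13293052629143 -336.28906004540164
top [[147.24796748 232.37398374]] [array([455.96, 353.48]), array([145.33, 114.89]), np.float64(83.92)] 455.21771208137307 337.32148762178974
```

View pics/s0c.png

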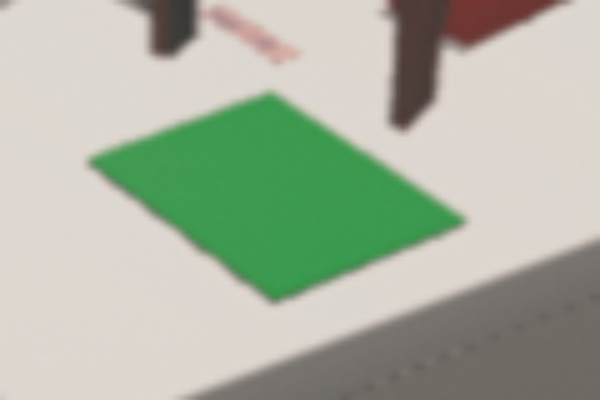

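The two views of the mat differ by about 6 mm. I'll look with the wrist camera from beyond the mat before placing.

```bash
python3 -m handwheel '[{"travel":[-6,0,0],"rot":[0.154,0,0],"grip":0.5},{"travel":[-6,-15,43],"rot":[0,0,0],"grip":0.5},{"travel":[-6,-15,43],"rot":[0,0,0],"grip":0.5},{"travel":[-6,-15,43],"rot":[0,0,0],"grip":0.5},{"travel":[-6,-15,43],"rot":[0,0,0],"grip":0.5},{"travel":[-6,-15,43],"rot":[0,0,0],"grip":0.5},{"travel":[-6,-15,43],"rot":[0,0,0],"grip":0.5},{"travel":[-6,-15,43],"rot":[0,0,0],"grip":0.5},{"travel":[-6,-15,43],"rot":[0,0,0],"grip":0.5},{"travel":[0,0,0],"rot":[0,0,0],"grip":0.5}]'
python3 - <<'E'
from h import *
goto(440,-336,80,2.8)
s=manip.read_state()
p,d=manip.camera("wrist"); im=p[:,:,::-1].copy();cv2.imwrite("pics/w9.png",im)
C=cam("wrist",s);H,S,V=cv2.split(cv2.cvtColor(im,cv2.COLOR_BGR2HSV))
g=(H>45)&(H<80)&(S>100); q=big(g)[0]
w=plane(C,q[:,0],4)[:,:2].astype(np.float32);r=cv2.minAreaRect(w);print(q[:,0].min(0),q[:,0].max(0),r,cv2.boxPoints(r).round(1).tolist(), w.mean(0))
P=cloud(C,d);print("plane z",np.median(P[g][:,2]))
E
```

```text
time: 14.28
ee_pos: [436.4, -442.1, 204.9]
tcp_rot: [0.488, 0.511, -0.49, 0.51]
force: [-0.4, 1.2, -5.4]
width: 61.8
t 14.28 pos [ 436.4 -442.1  204.9] toolx [-0.003 -0.001 -1.   ] yaw_y 2.44 w 61.8 q7 0.78 F [-0.4  1.2 -5.4]
travel tool [ 124.8    8.5 -106. ]
rotvec [-0.0063  0.0011  0.0029]
[230  29] [339 167] ((440.69793701171875, -336.6658935546875), (116.99470520019531, 145.43313598632812), 2.6900665760040283) [[378.8999938964844, -266.79998779296875], [385.70001220703125, -412.0], [502.5, -406.6000061035156], [495.70001220703125, -261.29998779296875]] [ 440.63583 -333.0767 ]
plane z 3.990038250944025
```

View pics/w9.png

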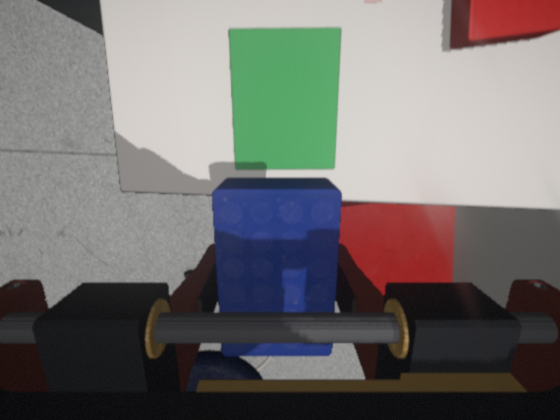

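The wrist view (mat at columns 230–339, rows 29–170) agrees with the top camera: centre (440.6,-337), angle 2.7°. The scene camera is the outlier.

```bash
python3 -m handwheel '[{"travel":[0,4.5,-52],"rot":[-0.005,0,0],"grip":0.5},{"travel":[0,4.5,-52],"rot":[0,0,0],"grip":0.5},{"travel":[40,0,0],"rot":[0,0,0],"grip":0.5},{"travel":[40,0,0],"rot":[0,0,0],"grip":0.5},{"travel":[40,0,0],"rot":[0,0,0],"grip":0.5},{"travel":[35,0,0],"rot":[0,0,0],"grip":0.5},{"travel":[0,0,0],"rot":[0,0,0],"grip":0.5}]'
python3 - <<'E'
from h import *
goto(440.5,-338,21.2,2.7)
E
```

```text
time: 15.2
ee_pos: [441.5, -330.6, 48.3]
tcp_rot: [0.486, 0.516, -0.486, 0.511]
force: [0.4, 0.9, -3.6]
width: 61.5
t 15.2 pos [ 441.5 -330.6   48.3] toolx [-0.006  0.004 -1.   ] yaw_y 3.21 w 61.5 q7 0.62 F [ 0.4  0.9 -3.6]
travel tool [27.1 -1.3  7.5]
rotvec [ 0.0088 -0.0047  0.0054]
```

```bash
python3 -m handwheel '[{"travel":[4,-1,7],"rot":[0.008,-0.004,0.005],"grip":0.5},{"travel":[6,0,0],"rot":[0,0,0],"grip":0.5},{"travel":[4,0,0],"rot":[0,0,0],"grip":0.5},{"travel":[3,0,0],"rot":[0,0,0],"grip":0.5},{"travel":[0,0,0],"rot":[0,0,0],"grip":0.5}]'
python3 - <<'E'
from h import *
goto(440.5,-338,21.2,2.7)
E
```

```text
time: 15.82
ee_pos: [442.6, -340.5, 34.3]
tcp_rot: [0.489, 0.509, -0.488, 0.514]
force: [0.0, 0.1, -4.1]
width: 61.7
t 15.82 pos [ 442.6 -340.5   34.3] toolx [ 0.005 -0.004 -1.   ] yaw_y 2.64 w 61.7 q7 0.63 F [ 0.   0.1 -4.1]
travel tool [13.1 -2.1 -2.6]
rotvec [-0.001   0.0038 -0.0049]
```

```bash
python3 -m handwheel '[{"travel":[3,0,-1],"rot":[0,0.004,-0.005],"grip":0.5},{"travel":[3,0,0],"rot":[0,0,0],"grip":0.5},{"travel":[0,0,0],"rot":[0,0,0],"grip":0.5}]'
python3 - <<'E'
from h import *
goto(440.5,-338,21.2,2.7)
E
python3 -m handwheel '[{"travel":[0,0,0],"rot":[0,0,0],"grip":0.5}]'
python3 - <<'E'
from h import *
goto(440.5,-338,21.2,2.7)
E
```

```text
time: 16.2
ee_pos: [442.5, -339.5, 28.0]
tcp_rot: [0.488, 0.512, -0.488, 0.511]
force: [-0.5, 0.4, -4.7]
width: 61.8
t 16.2 pos [ 442.5 -339.5   28. ] toolx [-0.  0. -1.] yaw_y 2.64 w 61.8 q7 0.62 F [-0.5  0.4 -4.7]
travel tool [ 6.8 -1.9 -1.6]
rotvec [-0.001  -0.0003  0.0004]
time: 16.32
ee_pos: [442.6, -339.7, 28.3]
tcp_rot: [0.488, 0.511, -0.488, 0.511]
force: [0.6, -0.4, -4.3]
width: 61.8
t 16.32 pos [ 442.6 -339.7   28.3] toolx [-0. -0. -1.] yaw_y 2.64 w 61.8 q7 0.62 F [ 0.6 -0.4 -4.3]
travel tool [ 7.1 -2.  -1.8]
rotvec [-0.0011  0.      0.    ]
```

```bash
python3 -m handwheel '[{"travel":[2,-2,-1.8],"rot":[0,0,0],"grip":0.5},{"travel":[2,0,0],"rot":[0,0,0],"grip":0.5},{"travel":[1,0,0],"rot":[0,0,0],"grip":0.5},{"travel":[0,0,0],"rot":[0,0,0],"grip":0.5}]'
python3 -m handwheel '[{"travel":[1,0,0],"rot":[0,0,0],"grip":0.5},{"travel":[0,0,0],"rot":[0,0,0],"grip":0.5}]'
python3 -m handwheel '[{"travel":[1,0,0],"rot":[0,0,0],"grip":0.5},{"travel":[0,0,0],"rot":[0,0,0],"grip":0.5}]'
```

```text
time: 16.82
ee_pos: [440.5, -337.9, 23.3]
tcp_rot: [0.488, 0.511, -0.488, 0.511]
force: [0.5, 0.1, -4.1]
width: 62.1
time: 17.08
ee_pos: [440.5, -338.0, 22.3]
tcp_rot: [0.488, 0.511, -0.488, 0.511]
force: [0.3, -0.2, -4.9]
width: 61.6
time: 17.32
ee_pos: [440.6, -337.9, 21.3]
tcp_rot: [0.488, 0.511, -0.488, 0.511]
force: [-0.1, 0.4, -4.7]
width: 61.6
```

Not touching yet; I'll lower in 0.7 mm steps until the force changes.

```bash
python3 -m handwheel '[{"travel":[0.7,0,0],"rot":[0,0,0],"grip":0.5},{"travel":[0,0,0],"rot":[0,0,0],"grip":0.5}]'
python3 -m handwheel '[{"travel":[0.7,0,0],"rot":[0,0,0],"grip":0.5},{"travel":[0,0,0],"rot":[0,0,0],"grip":0.5}]'
```

```text
time: 17.58
ee_pos: [440.5, -337.9, 21.2]
tcp_rot: [0.488, 0.511, -0.488, 0.511]
force: [-2.9, 1.9, 5.7]
width: 61.8
time: 17.82
ee_pos: [440.6, -338.0, 21.2]
tcp_rot: [0.488, 0.511, -0.488, 0.511]
force: [-4.4, 4.5, 13.7]
width: 62.0
```

Touching down. I'll back off slightly, release slowly, then rise.

```bash
python3 -m handwheel '[{"travel":[-0.8,0,0],"rot":[0,0,0],"grip":0.5},{"travel":[0,0,0],"rot":[0,0,0],"grip":0.75},{"travel":[0,0,0],"rot":[0,0,0],"grip":0.85},{"travel":[0,0,0],"rot":[0,0,0],"grip":0.9},{"travel":[0,0,0],"rot":[0,0,0],"grip":0.9}]' 10
python3 -m handwheel '[{"travel":[-10,0,0],"rot":[0,0,0],"grip":0.9},{"travel":[-30,0,0],"rot":[0,0,0],"grip":0.9},{"travel":[-40,0,0],"rot":[0,0,0],"grip":0.9},{"travel":[-50,0,0],"rot":[0,0,0],"grip":0.9},{"travel":[-50,0,40],"rot":[0,0,0],"grip":0.9},{"travel":[0,0,50],"rot":[0,0,0],"grip":0.9},{"travel":[0,0,0],"rot":[0,0,0],"grip":0.9}]'
python3 - <<'E'
from h import *
s=manip.read_state()
p,d=manip.camera("wrist"); im=p[:,:,::-1].copy();cv2.imwrite("pics/w10.png",im)
t,_=manip.camera("top");cv2.imwrite("pics/t10.png",t[:,:,::-1])
for n,I,C in [("wrist",im,cam("wrist",s)),("top",t[:,:,::-1].copy(),cam("top"))]:
    H,S,V=cv2.split(cv2.cvtColor(I,cv2.COLOR_BGR2HSV))
    for nm,m,z in [("mat",(H>45)&(H<80)&(S>100),4),("blk",(H>110)&(H<128)&(S>110)&(V>0),38)]:
        for q in big(m)[:2]:
            w=plane(C,q[:,0],z)[:,:2].astype(np.float32);r=cv2.minAreaRect(w);print(n,nm,q[:,0].mean(0).round(),[np.round(x,1) for x in r])
E
```

```text
time: 18.45
ee_pos: [440.6, -338.0, 20.7]
tcp_rot: [0.488, 0.511, -0.488, 0.511]
force: [-0.4, 0.7, -0.0]
width: 79.1
time: 19.32
ee_pos: [443.3, -431.0, 200.8]
tcp_rot: [0.489, 0.509, -0.49, 0.511]
force: [1.0, 0.9, 0.6]
width: 79.0
wrist mat [277. 106.] [array([ 440.3, -336.9]), array([117.1, 145.8]), np.float64(2.8)]
wrist mat [543. 419.] [array([ 873.7, -772.2]), array([0., 0.]), np.float64(0.0)]
wrist blk [277. 105.] [array([ 440.7, -334.6]), array([59.6, 91.4]), np.float64(2.5)]
wrist blk [210. 367.] [array([ 363.6, -658.3]), array([ 29.3, 107.2]), np.float64(88.2)]
top mat [412. 248.] [array([ 440.6, -336.7]), array([114.6, 146. ]), np.float64(2.7)]
top mat [147. 232.] [array([456. , 353.5]), array([145.2, 114.5]), np.float64(83.9)]
top blk [414. 246.] [array([ 438.8, -330.9]), array([55.5, 95.4]), np.float64(2.1)]
top blk [227. 208.] [array([518.1, 145. ]), array([31.7, 30.8]), np.float64(47.2)]
```

View pics/w10.png

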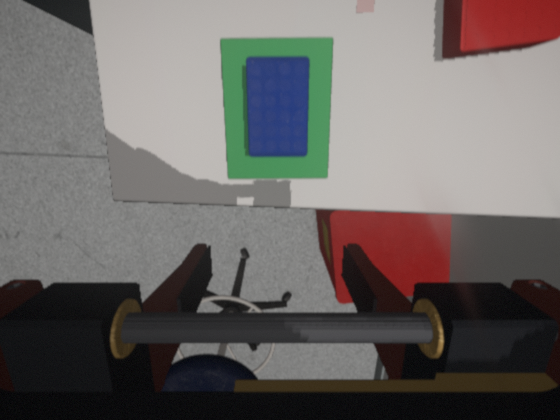

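View pics/t10.png

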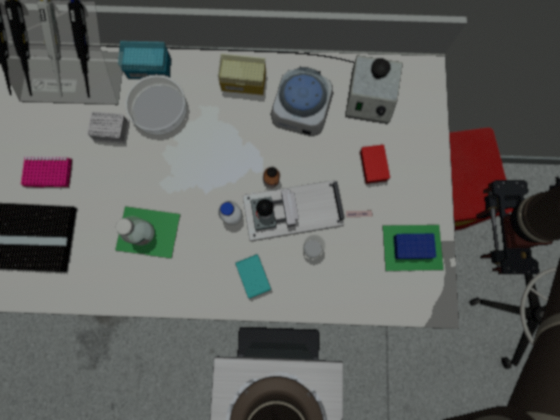

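The block lies flat on the mat at wrist (277,105). The bottles and beaker are at their starting pixels in the top view: white (229,212), amber (271,174), beaker (314,249). One depth check for centring, and of the jaw.

Run:
```python
from h import *
s=manip.read_state()
p,d=manip.camera("wrist");t,dt=manip.camera("top")
for n,I,D,C in [("wrist",p,d,cam("wrist",s)),("top",t,dt,cam("top"))]:
    H,S,V=cv2.split(cv2.cvtColor(I,cv2.COLOR_RGB2HSV));P=cloud(C,D)
    m=(H>105)&(H<130)&(S>100)&(P[:,:,2]>35)&(P[:,:,2]<42)&(abs(P[:,:,0]-440)<90)&(abs(P[:,:,1]+337)<90)
    q=big(m)[0]; r=cv2.minAreaRect(plane(C,q[:,0],38)[:,:2].astype(np.float32))
    g=(H>45)&(H<80)&(S>100);g[:,:200]=0;r2=cv2.minAreaRect(plane(C,big(g)[0][:,0],4)[:,:2].astype(np.float32))
    pl=np.linalg.lstsq(np.c_[P[m][:,:2],np.ones(m.sum())],P[m][:,2],rcond=None)[0]
    print(n,[np.round(x,1) for x in r],"pts mean",P[m].mean(0).round(1),"slope",pl[:2].round(3),"mat",[np.round(x,1) for x in r2])
P=cloud(cam("top"),dt);o=np.array([513,46.5]);a=np.radians(11.4);ex=np.array([np.cos(a),np.sin(a)]);ey=np.array([-np.sin(a),np.cos(a)])
q=P.reshape(-1,3);q=q[(q[:,2]>54)&(q[:,2]<62)];u=np.c_[(q[:,:2]-o)@ex,(q[:,:2]-o)@ey+72];u=u[(abs(u[:,0])<48)&(abs(u[:,1])<40)];print("jaw y",np.percentile(u[:,1],[3,97]))
print(manip.read_state()["time"])
```

```text
wrist [array([ 440.8, -335.1]), array([60.5, 92.9]), np.float64(2.6)] pts mean [ 440.7 -333.1   38.3] slope [0.    0.001] mat [array([ 440.4, -337.6]), array([117.1, 146.2]), np.float64(2.7)]
top [array([ 440.2, -332.6]), array([58. , 94.7]), np.float64(2.1)] pts mean [ 439.2 -333.    38.4] slope [-0.01  -0.005] mat [array([ 440.5, -336.6]), array([114.9, 145.9]), np.float64(2.8)]
jaw y [-5.49599306 23.49078035]
19.525
```

```bash
python3 -c "
from station import manip
print(manip.read_state()['width'],manip.close_job())"
```

```text
the job is handed in; nothing more can be done
78.73140080174434 None
```

I opened the jaw, moved the blue block onto the empty green mat and handed the job in at about 19.5 s; no verdict is reported.

- **Jaw:** I turned the knob clockwise about 2.7 rad in a single grasp. You expected more than one, but at the end the torque rose from about 0.25 to 1.1 N m and the pads slipped, so I took that as the stop. A last depth check put the jaw's back at stage y 23.5 mm, against 23 mm expected when fully open. Its lip front read about -5.5 mm, against -8 mm expected.
- **Block:** I set it down in small steps until it touched, with the highest force logged about 14 N, then released it. It lies flat with its long sides within about 0.7° of the mat's.
- **Centring:** it is not exactly central. It sits under 1 mm off across the mat, and 2.5 mm (wrist camera) to 4 mm (top camera) off along the mat's long side. I left it there.
- **Surroundings:** the bottles and beaker are at the same pixels as at the start in the final top view, judged by eye. The robot was clear of everything.
- **Disagreement:** the scene camera placed the mat about 6 mm from where the wrist and top cameras did. I used those two, as they agreed.

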